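# Put the sleeve back on the bench mill and lock it

### The arm

A 7-joint arm with a two-finger parallel gripper is mounted at the origin on the work surface. World frame = base frame: x ahead of the robot, y to its left, z up, the work surface at z = 0. Lengths are in mm, angles in rad, forces in N, time in s.
With the tool pointing down it reaches from about 425 to 925 mm from the base axis. Payload 6.8 kg.
Tool frame: the origin (TCP) lies at the very end of the fingers, on their centre line; the grasp point (between the pads) lies 19 mm behind it; z points along the fingers, y is the line along which they close (so a half turn about z gives the same grasp; the last joint's range is limited). The gripper opens to 88 mm and grips with 3 to 60 N. Pads are 20 mm wide; open, the fingers measure 115 mm over their backs; the gripper's body (75 mm by 178 mm) begins 61 mm behind the grasp point.
Start: joints at [-1.225, 0.477, 0.022, 1.555, -0.011, 1.109, -0.083], TCP at [295.908, 606.701, 222.664] pointing down, gripper open.
Joint ranges: [-2.96, 2.96], [-0.34, 2.1], [-1.41, 1.46], [0.24, 2.44], [-1.37, 4.51], [0.17, 1.92], [-2.96, 2.96]. Speed limits (rad/s): [2.39, 2.39, 3.14, 3.14, 3.14, 3.14, 3.14].

### API

Orientations are given as [roll, pitch, yaw] about the fixed x, y, z axes, in that order (R = Rz(yaw) Ry(pitch) Rx(roll)).
In Python, from bench import r gives the robot as it stands.
- The arm moves only by the tool send_rows, never from a script. Its argument "commands" is a list of rows, each a list of 7 numbers: the shift along the tool's x, y, z each as a share of 0.1 m, from -1 to 1, then the turn, a rotation vector about the tool's x, y, z each as a share of pi rad, from -1 to 1, then the closure, from -1 (fully open) to 1 (shut). A call has 1 to 8 rows; each row is the pose to reach, as a shift and turn from the pose commanded when the call began, along the tool's axes at that moment, turning the shorter way round; what a row does not reach only later rows make up. A row lasts 1/8 s, in which the tool goes at most 62.5 mm and 10.7 degrees, less where a joint would pass 70% of its speed; a pose out of reach is approached as far as the arm can. A call with a number of a shift or a turn outside -1 to 1 is refused whole. A call with a gripper value outside its range is refused whole. The fingers move at their own pace and stop on an object; "grip_force" is the grip in N (left out, the last holds). Time passes only in rows, so rows that repeat a pose let the fingers close. It gives the time, the measured TCP pose, the force, the opening and the grip force at its end, in the units of the state.
- r.read_state(): the state, without advancing time (a new reading comes with each control period).
- r.grab_frame(name): name is "scene" or "top" or "wrist"; returns (picture, depth): 420x560x3 uint8, red, green, blue; 420x560 float32, mm along the optical axis (not along the pixel's ray), 0 where there is no reading.
- r.get_calibration(name): a dict with "intrinsics" (3x3 intrinsics, pixels), "rvec" (rotation vector, rad) and "tvec" (3), from world to camera coordinates, as OpenCV has them; the wrist camera has in their place "tool_from_camera" (4x4, takes a point from camera to tool coordinates, whose origin is the TCP and whose axes are the flange's). Camera axes: x right, y down, z forward; pixel columns grow to the right and rows downward; lengths in mm; the calibration is good to about 2 mm. The wrist camera is an equidistant fisheye: a pixel r from the principal point sees the ray r / f radians off the axis. A picture is of the moment at which its call begins: read the wrist's pose just before it. get_calibration takes no time and is no camera call.
- r.sign_off(): hands the job in; it is judged then, once.
The state is a dict: "clock": time; "qpos": joint angles; "qd": joint speeds; "tau": joint torques, N m; "tool_pos": TCP position; "tcp_rot": TCP orientation; "ft_force": force on the tool from outside, world axes, zero at the start; "ft_torque": the same for the moment, N m; "width": finger opening in mm; "gripper_force": force on a finger pad.
Only numpy, scipy, OpenCV 4.12 (cv2) and the standard library are available. Lean on these libraries where they do the work, as an engineer would, in place of code of your own. Each camera call takes 0.05 s, during which the arm holds its last target. There are 200 camera calls.

### The job

Put the washed mill back together: keeping the white sleeve upright with its wide collar at the bottom, slide it gently over the mill's upright spindle, without letting it drop, until it sits fully home on the base. Then wind the handwheel clockwise (seen from above) by its upright handle until the steel tongue lies over the collar and points straight at the spindle. Leave the other things on the worktop where they are.

Things in the scene. Friction and masses are not known exactly. Their poses are not given: they have to be found in the camera images.
- sleeve: White plastic sleeve, the part to fit: a straight tube 54 mm outside diameter, 41 mm bore, 100 mm tall, open at both ends, with a round collar 90 mm in diameter and 8 mm thick at its foot. Stands upright on the worktop on its collar, about 0.22 kg. Origin: on its axis at the underside of the collar; z along the axis, up.
- mill: Bench mill, fixed to the worktop: grey base block 130 mm (x) by 300 mm (y) by 30 mm high. A round steel spindle 36 mm in diameter stands 115 mm above the base top (its top 12 mm are tapered to 20 mm), 65 mm from the middle towards mill +y; the handwheel turns on an upright axis 65 mm from the middle towards mill -y. Origin: middle of the base's underside, on the worktop; z up.
- seat (a point): Point on the spindle's axis at the base top (30 mm above the worktop), where the sleeve's origin belongs; axes as the mill's. The spindle's top is 115 mm above it.
- wheel_axis (a point): Centre of the handwheel, at the mid height of its rim (77 mm above the worktop), 130 mm from the spindle's axis. The rim is a 12 mm bar on a 50 mm radius, with three spokes; the hub ends 8 mm above this point.
- handle_top (a point): Top centre (131 mm above the worktop) of the handwheel's upright black handle: a fixed round post 22 mm in diameter, free for 48 mm above the rim, 50 mm from the wheel's axis and opposite the tongue.
- tongue_tip (a point): Middle of the tip's upper edge of the locking tongue, a flat steel bar 18 mm wide and 8 mm thick under the handwheel, turning with it. The tip is 98 mm from the wheel's axis; its underside is 41 mm above the worktop, 3 mm above the collar of a fully seated sleeve.
- wheel (a joint): Angle of the handwheel in rad: 0 when the tongue points straight at the spindle, negative before that, growing as the wheel turns clockwise seen from above. Range -4.2 to 0.6; it starts between -4.0 and -2.6. It stays where it is left and needs about 2 to 3 N at the handle.
- canister: Bystander: charcoal plastic screw-top canister, 86 mm in diameter, 112 mm high. Origin: centre of its underside.
- ramekin: Bystander: white ceramic ramekin, 90 mm in diameter, 45 mm high. Origin: centre of its underside.
- feeding_ring: Bystander: flat orange plastic feeding ring, 100 mm outside, 72 mm inside, 22 mm high. Origin: centre of its underside.
Not all that is in view belongs to the job. Leave any orange or purple look-alike of the sleeve alone.

How it is judged (in metres and radians):
On the way:
1. the sleeve sits fully home over the spindle while the tongue is still clear of it (z of sleeve in the frame of seat between -0.003 and 0.003 m and horizontal distance between sleeve and seat below 0.005 m and angle between sleeve's own z axis and vertical below 0.05 rad and value of joint wheel below -1 rad), for 0.2 s.
At the end, for the whole second after the job is handed in: The sleeve is home on the spindle: its underside within 3 mm of the base top, its axis within 5 mm of the spindle's and within 0.05 rad of vertical; the handwheel stands with its tongue over the collar, within 0.17 rad (10 degrees) of pointing straight at the spindle; both are at rest (z of sleeve in the frame of seat between -0.003 and 0.003 m and horizontal distance between sleeve and seat below 0.005 m and angle between sleeve's own z axis and vertical below 0.05 rad and value of joint wheel between -0.17 and 0.17 rad and linear speed of sleeve below 0.02 m/s and velocity of joint wheel between -0.05 and 0.05 rad/s); the robot touches nothing.
It fails at once if a bystander (canister, ramekin or feeding ring) is moved by more than 30 mm (distance of any of canister, ramekin, feeding_ring from where it was at the start of the episode above 0.03 m).
It fails at once if the sleeve is tipped by more than 0.6 rad (angle between sleeve's own z axis and vertical above 0.6 rad).
It fails at once if the sleeve is dropped down the spindle (faster than 0.45 m/s on it, a free fall of about 10 mm) (horizontal distance between sleeve and seat below 0.01 m and z of sleeve in the frame of seat below 0.11 m and linear speed of sleeve above 0.45 m/s).
It also fails if it takes over 72 s, if anything falls off the work surface, if the arm or the gripper's body presses on something with over 40 N, if the wrist force passes 120 N, or if a joint passes its speed limit or range.

## Working session

There is one attempt and no reset: what is moved stays moved. The work goes in short steps, Python scripts to look and compute and a tool call to move; the robot and the scene stay as the last step left them, time stands still between calls to the robot, and variables do not carry over. Pictures are saved under pics/ and viewed, at most 10 in all, crops included, and the job is handed in when it is done.

Besides the shell and the picture viewer there is one more tool, called after "Request:" as name(argument=value, ...), one argument or row to a line, values as JSON. send_rows: Moves the arm, as the interface text tells. Shift numbers are shares of 0.1 m and turn numbers shares of pi rad, none past 1 either way. Its arguments: {"type":"object","properties":{"commands":{"type":"array","items":{"type":"array","items":{"type":"number"}}},"grip_force":{"type":"number"}},"required":["commands"]}

```bash
mkdir -p pics; ls; python3 - <<'E'
from bench import r
import cv2,numpy as np,pickle
s=r.read_state();print(s)
D={}
for n in ("top","scene"):
    im,d=r.grab_frame(n);c=r.get_calibration(n);D[n]=(im,d,c);print(n,c)
    cv2.imwrite(f"pics/{n}0.png",im[:,:,::-1])
print(r.get_calibration("wrist"))
pickle.dump(D,open("d0.pkl","wb"))
E
```

```text
pics
{'clock': 0.0, 'qpos': array([-1.22510224,  0.47779308,  0.02232625,  1.55640341, -0.01148155,
        1.10931922, -0.08310895]), 'qd': array([ 6.30467978e-04,  1.13098566e-03,  8.05019992e-04,  1.04261962e-03,
        2.02760883e-03, -8.77218386e-04, -8.43496706e-05]), 'tau': array([-5.33515449e-04, -5.82857037e+01,  1.53423954e+00, -2.72606385e+01,
       -5.43642102e-02,  1.69781980e-02,  1.48931877e-04]), 'tool_pos': array([295.65779145, 606.1496135 , 221.70647249]), 'tcp_rot': array([-3.13980339e+00,  1.43129286e-04,  2.68783205e+00]), 'ft_force': array([-0.3071784 , -0.53345112, -0.29384511]), 'ft_torque': array([-3.12550095e-05, -7.81644417e-04,  3.29585432e-02]), 'gripper_force': 0.0, 'width': 87.71878216597082}
top {'intrinsics': array([[535.81703335,   0.        , 283.69617364],
       [  0.        , 535.81703335, 213.32855154],
       [  0.        ,   0.        ,   1.        ]]), 'rvec': array([ 2.1564472 , -2.19543248,  0.08424554]), 'tvec': array([  46.82361315,  525.24299606, 1269.6071819 ])}
scene {'intrinsics': array([[389.8057095 ,   0.        , 280.46024515],
       [  0.        , 389.8057095 , 213.176235  ],
       [  0.        ,   0.        ,   1.        ]]), 'rvec': array([ 2.16261483,  1.31086107, -0.43021922]), 'tvec': array([-284.42057455, -274.25190747, 1391.81272614])}
{'intrinsics': array([[325.1922621 ,   0.        , 277.38639382],
       [  0.        , 325.1922621 , 212.61428901],
       [  0.        ,   0.        ,   1.        ]]), 'tool_from_camera': array([[ 7.13967604e-04, -9.53906203e-01, -3.00104059e-01,
         8.33214339e+01],
       [ 9.99999638e-01,  5.42448032e-04,  6.54848870e-04,
        -5.49989703e-01],
       [-4.61873543e-04, -3.00104418e-01,  9.53906245e-01,
        -1.62239826e+02],
       [ 0.00000000e+00,  0.00000000e+00,  0.00000000e+00,
         1.00000000e+00]])}
```

View pics/top0.png

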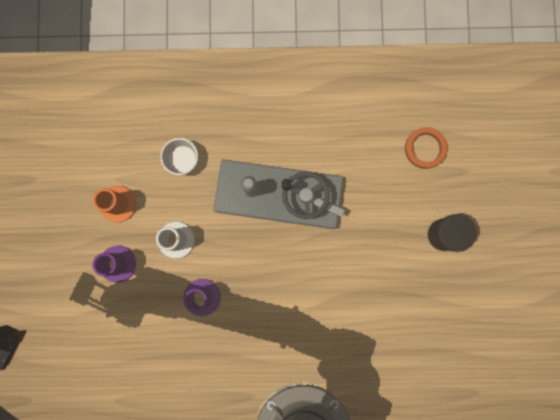

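View pics/scene0.png

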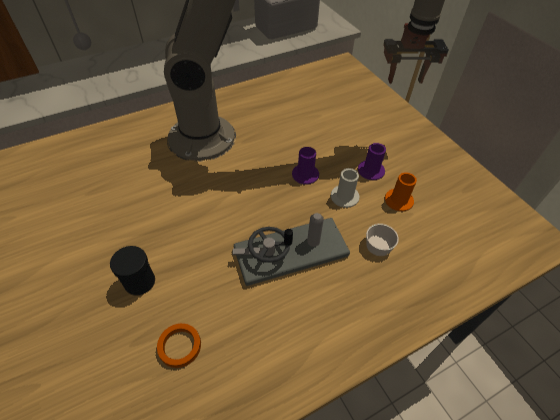

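The top view shows the white sleeve at about (172,240), the spindle top at (249,184), the wheel hub at (307,195), its handle at (287,184), and the tongue tip at (345,211). The ramekin is at (180,157). The scene view agrees: sleeve (347,187), spindle (316,230), handle (289,237). Next I'll measure with depth from both views.

```bash
cat > h.py <<'E'
import numpy as np,cv2
from scipy.optimize import least_squares
def cloud(d,c):
    K=c["intrinsics"];R=cv2.Rodrigues(c["rvec"])[0];v,u=np.mgrid[:d.shape[0],:d.shape[1]]
    P=np.stack([(u-K[0,2])/K[0,0]*d,(v-K[1,2])/K[1,1]*d,d],-1)
    W=(P-c["tvec"])@R; W[d==0]=np.nan
    return W
def proj(p,c):
    return cv2.projectPoints(np.array(p,float).reshape(-1,3),c["rvec"],c["tvec"],c["intrinsics"],None)[0].reshape(-1,2)
def circ(p,rad=None):
    m=np.median(p,0)
    f=(lambda q:np.hypot(*(p-q[:2]).T)-(rad or q[2]))
    return least_squares(f,[*m,rad or 30],loss="soft_l1",f_scale=1).x
E
python3 - <<'E'
from h import *;import pickle
D=pickle.load(open("d0.pkl","rb"))
boxes={"top":{"sleeve":(145,210,205,270),"mill":(205,150,355,240)},"scene":{"sleeve":(325,160,365,212),"mill":(225,205,355,290)}}
for n,(im,d,c) in D.items():
    W=cloud(d,c);hsv=cv2.cvtColor(im,cv2.COLOR_RGB2HSV)
    b=W[330:335,200:240].reshape(-1,3) if n=="top" else W[300:310,250:300].reshape(-1,3)
    print(n,"table z",np.nanmedian(b[:,2]))
    x0,y0,x1,y1=boxes[n]["sleeve"];w=W[y0:y1,x0:x1].reshape(-1,3);h=hsv[y0:y1,x0:x1].reshape(-1,3)
    wh=(h[:,1]<60)&(h[:,2]>90)
    t=w[wh&(w[:,2]>94)&(w[:,2]<106)];k=w[wh&(w[:,2]>3)&(w[:,2]<13)]
    print(" sleeve top n",len(t),circ(t[:,:2]),np.median(t[:,2]),circ(t[:,:2],24),"collar",len(k),cv2.minEnclosingCircle(k[:,:2].astype(np.float32)),np.median(k[:,2]))
    x0,y0,x1,y1=boxes[n]["mill"];w=W[y0:y1,x0:x1].reshape(-1,3)
    t=w[(w[:,2]>136)&(w[:,2]<150)];print(" spindle",len(t),np.median(t,0),(t.max(0)+t.min(0))/2,t.max(0))
    t=w[(w[:,2]>122)&(w[:,2]<135)];print(" z122-135",len(t),np.round(t[::max(1,len(t)//12)]))
    t=w[(w[:,2]>72)&(w[:,2]<88)];cc=circ(t[:,:2],50);rr=np.hypot(*(t[:,:2]-cc[:2]).T);t2=t[(rr>40)&(rr<60)];print(" rim",len(t),cc,circ(t2[:,:2]),np.median(t2[:,2]))
    t=w[(w[:,2]>24)&(w[:,2]<36)];print(" base",len(t),np.median(t[:,2]),cv2.minAreaRect(t[:,:2].astype(np.float32)))
    t=w[(w[:,2]>44)&(w[:,2]<53)];print(" tongue",len(t),np.round(t[::max(1,len(t)//8)]))
    for nm,bx in {"top":[("ramekin",(155,135,202,178))],"scene":[]}[n]:
        w=W[bx[1]:bx[3],bx[0]:bx[2]].reshape(-1,3);t=w[w[:,2]>38];print(nm,cv2.minEnclosingCircle(t[:,:2].astype(np.float32)),t[:,2].max())
E
```

```text
top table z 0.4613844066487817
 sleeve top n 193 [467.53299147 301.31734069  23.69303787] 99.55036018187347 [467.55298619 301.31314784  24.        ] collar 481 ((468.22442626953125, 301.68212890625), 45.05685043334961) 7.906105560853853
 spindle 161 [583.7562851  113.8757165  142.45865677] [583.91927773 113.28220727 142.83520302] [600.69220485 129.85353022 149.64743968]
 z122-135 117 [[602. 117. 131.]
 [594.  35. 128.]
 [591.  37. 132.]
 [589.  35. 129.]
 [587.  37. 128.]
 [585.  42. 125.]
 [584.  22. 132.]
 [581.  26. 134.]
 [580.  33. 132.]
 [578.  37. 129.]
 [576.  99. 133.]
 [574.  33. 125.]
 [571. 102. 122.]]
 rim 943 [562.89700892 -13.2618763   50.        ] [562.75359572 -13.75098208  49.37711488] 81.76552672774456
 base 4961 29.916644167828455 ((573.60595703125, 50.34715270996094), (299.64483642578125, 130.26544189453125), 80.86593627929688)
 tongue 217 [[585.  97.  52.]
 [554. -28.  47.]
 [550. -30.  46.]
 [544. -47.  48.]
 [539. -84.  49.]
 [534. -96.  51.]
 [529. -91.  47.]
 [524. -93.  52.]
 [515. -97.  52.]]
ramekin ((666.1306762695312, 286.3209533691406), 45.124649047851
[... 388 characters left out ...]
8460859]
 z122-135 112 [[575. 101. 133.]
 [587.  97. 133.]
 [601. 122. 130.]
 [604. 116. 133.]
 [602. 109. 130.]
 [602. 106. 129.]
 [577.  29. 129.]
 [583.  35. 128.]
 [589.  37. 129.]
 [592.  36. 130.]
 [595.  34. 131.]
 [596.  36. 126.]
 [594.  23. 123.]]
 rim 734 [568.86192029 -13.98484491  50.        ] [568.77028868 -15.85321284  49.27518884] 80.58470760355488
 base 3109 28.745444717000687 ((577.6709594726562, 49.087554931640625), (299.25726318359375, 130.53590393066406), 81.1811752319336)
 tongue 185 [[ 584.   97.   52.]
 [ 529.  -76.   50.]
 [ 528.  -84.   48.]
 [ 526.  -90.   45.]
 [ 527.  -96.   46.]
 [ 532. -101.   50.]
 [ 532. -104.   48.]
 [ 580.   -9.   47.]
 [ 582.  -19.   47.]]
```

```bash
cat >> h.py <<'E'
from scipy.spatial.transform import Rotation as Ro
def go(p,yaw,ncall=None):
    """print tool-axis shift (share of 0.1 m) and turn (share of pi) from the measured pose to p,yaw (tool down)"""
    from bench import r
    s=r.read_state();R=Ro.from_euler("xyz",s["tcp_rot"]);T=Ro.from_euler("xyz",[np.pi,0,yaw])
    d=R.inv().apply(np.array(p)-s["tool_pos"])/100;t=(R.inv()*T).as_rotvec()/np.pi
    print("t",s["clock"],"pos",s["tool_pos"].round(1),"rpy",s["tcp_rot"].round(4),"F",s["ft_force"].round(1),"w",round(s["width"],1));print("shift",d.round(3),"turn",t.round(4))
E
python3 - <<'E'
from h import *
go((469.2,301,190),2.688);go((469.2,301,190),1.5)
E
```

```text
t 0.1 pos [295.7 606.2 221.8] rpy [-3.1400e+00  1.0000e-04  2.6879e+00] F [-0.4  0.5 -0.7] w 87.9
shift [-2.898 -1.982  0.322] turn [-0.0005  0.     -0.    ]
t 0.1 pos [295.7 606.2 221.8] rpy [-3.1400e+00  1.0000e-04  2.6879e+00] F [-0.4  0.5 -0.7] w 87.9
shift [-2.898 -1.982  0.322] turn [-4.000e-04  3.000e-04  3.781e-01]
```

Request:
send_rows(
  commands=[
    [-0.3, -0.2, 0, 0, 0, 0, -1],
    [-0.7, -0.45, 0, 0, 0, 0, -1],
    [-0.966, -0.66, 0, 0, 0, 0, -1],
  ],
)

```text
clock: 0.48
tool_pos: [355.2, 502.8, 222.2]
tcp_rot: [-3.14, 0.001, 2.686]
ft_force: [0.8, -0.3, -0.1]
width: 87.7
gripper_force: 0.0
```

Request:
send_rows(
  commands=[
    [-0.4, -0.27, 0, 0, 0, 0, -1],
    [-0.8, -0.53, 0, 0, 0, 0, -1],
    [-0.966, -0.66, 0, 0, 0, 0, -1],
  ],
)

```text
clock: 0.85
tool_pos: [413.3, 400.5, 222.5]
tcp_rot: [-3.141, 0.001, 2.684]
ft_force: [-0.4, 0.8, -0.3]
width: 88.2
gripper_force: 0.0
```

Request:
send_rows(
  commands=[
    [-0.2, -0.13, 0, 0, 0, 0.05, -1],
    [-0.4, -0.27, 0.1, 0, 0, 0.1, -1],
    [-0.6, -0.4, 0.15, 0, 0, 0.15, -1],
    [-0.8, -0.53, 0.2, 0, 0, 0.2, -1],
    [-0.966, -0.66, 0.25, 0, 0, 0.25, -1],
    [-0.966, -0.66, 0.32, 0, 0, 0.3, -1],
    [-0.966, -0.66, 0.32, 0, 0, 0.35, -1],
    [-0.966, -0.66, 0.32, 0, 0, 0.378, -1],
  ],
)

```text
clock: 1.85
tool_pos: [468.9, 302.8, 190.3]
tcp_rot: [-3.141, 0.0, 1.498]
ft_force: [-0.7, -0.5, -0.4]
width: 87.5
gripper_force: 0.0
```

```bash
cat >> h.py <<'E'
def wrist(name):
    from bench import r
    import pickle
    s=r.read_state();im,d=r.grab_frame("wrist");c=r.get_calibration("wrist")
    cv2.imwrite(f"pics/{name}.png",im[:,:,::-1]);pickle.dump((s,im,d,c),open(name+".pkl","wb"))
    return s,im,d,c
def wcloud(s,d,c):
    K=c["intrinsics"];v,u=np.mgrid[:d.shape[0],:d.shape[1]]
    x=(u-K[0,2])/K[0,0];y=(v-K[1,2])/K[1,1];th=np.hypot(x,y);k=np.tan(th)/np.maximum(th,1e-9)
    P=np.stack([x*k*d,y*k*d,d],-1);T=c["tool_from_camera"]
    P=P@T[:3,:3].T+T[:3,3]
    W=P@Ro.from_euler("xyz",s["tcp_rot"]).as_matrix().T+s["tool_pos"];W[d==0]=np.nan
    return W
E
python3 - <<'E'
from h import *
go((469.2,301,190),1.5)
s,im,d,c=wrist("w1")
W=wcloud(s,d,c);w=W.reshape(-1,3);h=cv2.cvtColor(im,cv2.COLOR_RGB2HSV).reshape(-1,3)
near=np.hypot(*(w[:,:2]-[469,301]).T)<60
wh=near&(h[:,1]<70)&(h[:,2]>80)
t=w[wh&(abs(w[:,2]-100)<4)];print(len(t),circ(t[:,:2]),np.median(t,0))
k=w[wh&(abs(w[:,2]-8)<4)];print(len(k),cv2.minEnclosingCircle(k[:,:2].astype(np.float32)))
E
```

```text
t 1.85 pos [468.9 302.8 190.3] rpy [-3.1409  0.      1.4982] F [-0.7 -0.5 -0.4] w 87.5
shift [-0.018  0.005  0.003] turn [-0.0002  0.     -0.0006]
1394 [467.67268277 301.32783636  23.56583366] [467.95997434 302.14390382  99.79751774]
2138 ((467.44384765625, 300.4314880371094), 44.90922927856445)
```

View pics/w1.png

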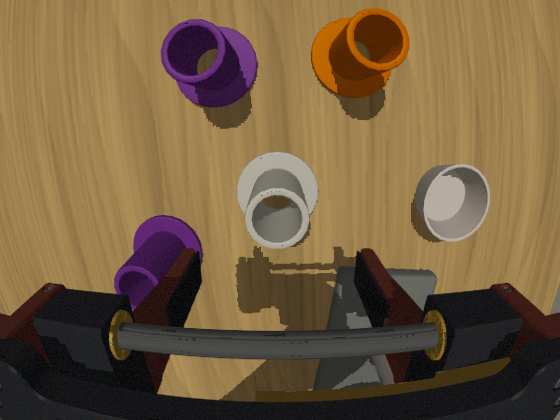

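The wrist view shows the sleeve's top ring at (277,218), centred between the fingers, and the purple sleeve at (150,265) is clear of the left finger. I'll descend and grasp.

Request:
send_rows(
  commands=[
    [-0.017, -0.01, 0.2, 0, 0, 0, -1],
    [-0.017, -0.01, 0.4, 0, 0, 0, -1],
    [-0.017, -0.01, 0.6, 0, 0, 0, -1],
    [-0.017, -0.01, 0.8, 0, 0, 0, -1],
    [-0.017, -0.01, 1.0, 0, 0, 0, -1],
  ],
)

```text
clock: 2.52
tool_pos: [467.9, 301.1, 89.8]
tcp_rot: [-3.141, -0.0, 1.503]
ft_force: [1.1, 0.1, -0.3]
width: 87.9
gripper_force: 0.0
```

Request:
send_rows(
  commands=[
    [0, 0, 0.15, 0, 0, 0, -1],
    [0, 0, 0.3, 0, 0, 0, -1],
    [0, 0, 0.3, 0, 0, 0, -1],
  ],
)

```text
clock: 2.9
tool_pos: [467.8, 299.8, 59.6]
tcp_rot: [-3.14, 0.001, 1.501]
ft_force: [-0.2, -0.2, 1.6]
width: 88.1
gripper_force: 0.0
```

Request:
send_rows(
  commands=[
    [0, 0, 0, 0, 0, 0, 0],
    [0, 0, 0, 0, 0, 0, 0.4],
    [0, 0, 0, 0, 0, 0, 0.4],
    [0, 0, 0, 0, 0, 0, 0.6],
    [0, 0, 0, 0, 0, 0, 0.6],
    [0, 0, 0, 0, 0, 0, 1],
    [0, 0, 0, 0, 0, 0, 1],
    [0, 0, 0, 0, 0, 0, 1],
  ],
  grip_force=20,
)

```text
clock: 3.9
tool_pos: [468.5, 300.2, 61.0]
tcp_rot: [3.142, -0.0, 1.5]
ft_force: [-1.9, -1.4, 5.0]
width: 54.2
gripper_force: 20.0
```

Request:
send_rows(
  commands=[
    [0, 0, -0.1, 0, 0, 0, 1],
    [0, 0, -0.3, 0, 0, 0, 1],
    [0, 0, -0.55, 0, 0, 0, 1],
    [0, 0, -0.8, 0, 0, 0, 1],
    [0, 0, -1, 0, 0, 0, 1],
  ],
)

```text
clock: 4.53
tool_pos: [468.4, 299.8, 161.6]
tcp_rot: [3.141, 0.0, 1.5]
ft_force: [-0.2, -0.0, -3.7]
width: 54.4
gripper_force: 20.0
```

Request:
send_rows(
  commands=[
    [-0.1, 0, -0.2, 0, 0, 0, 1],
    [-0.2, 0, -0.4, 0, 0, 0, 1],
    [-0.4, 0, -0.55, 0, 0, 0, 1],
    [-0.7, 0, -0.68, 0, 0, 0, 1],
    [-1, 0, -0.68, 0, 0, 0, 1],
  ],
)

```text
clock: 5.15
tool_pos: [461.5, 198.1, 229.7]
tcp_rot: [3.141, -0.001, 1.499]
ft_force: [1.1, -0.2, -3.5]
width: 54.4
gripper_force: 20.0
```

Request:
send_rows(
  commands=[
    [-0.3, 0, 0, 0, 0, 0, 1],
    [-0.6, 0, 0, 0, 0, 0, 1],
    [-0.9, 0, 0, 0, 0, 0, 1],
    [-1, 0, 0, 0, 0, 0, 1],
    [-1, 0, 0, 0, 0, 0, 1],
  ],
)

```text
clock: 5.78
tool_pos: [454.1, 99.9, 228.8]
tcp_rot: [-3.141, -0.0, 1.499]
ft_force: [-0.1, 0.1, -3.2]
width: 54.8
gripper_force: 20.0
```

```bash
python3 - <<'E'
from h import *
go((585,114,230),1.5)
s,im,d,c=wrist("w2")
W=wcloud(s,d,c);w=W.reshape(-1,3)
n=(np.hypot(*(w[:,:2]-[585,114]).T)<30)
t=w[n&(w[:,2]>138)&(w[:,2]<150)];print(len(t),np.median(t,0),cv2.minEnclosingCircle(t[:,:2].astype(np.float32)))
t=w[n&(w[:,2]>142.5)&(w[:,2]<148)];print("top",len(t),np.median(t,0),cv2.minEnclosingCircle(t[:,:2].astype(np.float32)))
t=w[n&(w[:,2]>60)&(w[:,2]<130)];print(len(t),circ(t[:,:2],18))
E
```

```text
t 5.775 pos [454.1  99.9 228.8] rpy [-3.1415e+00 -4.0000e-04  1.4988e+00] F [-0.1  0.1 -3.2] w 54.8
shift [ 0.234  1.295 -0.013] turn [-0.     -0.0001 -0.0004]
743 [580.40282737 114.29155275 144.20605881] ((582.67138671875, 113.02790832519531), 15.034173011779785)
top 486 [582.17230878 113.16199037 144.77691431] ((583.1123046875, 112.75875854492188), 12.260093688964844)
963 [556.02524422 128.37095604  18.        ]
```

View pics/w2.png

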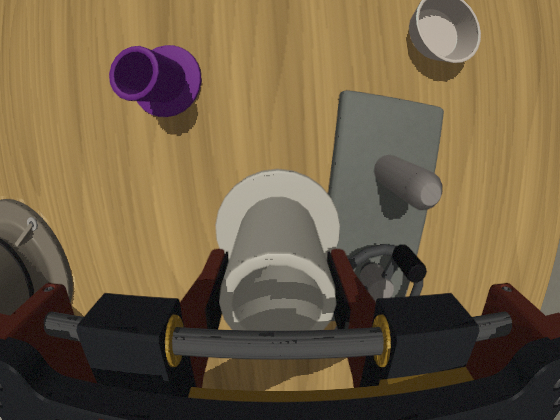

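The wrist view shows the sleeve held upright, with its collar edge at (277,225), and the spindle top at (428,192). I'll measure the sleeve in the hand in the same frame.

```bash
cat >> h.py <<'E'
def collar(W,im,p):
    w=W.reshape(-1,3);h=cv2.cvtColor(im,cv2.COLOR_RGB2HSV).reshape(-1,3)
    n=(np.hypot(*(w[:,:2]-p[:2]).T)<55)&(h[:,1]<70)&(h[:,2]>60)
    for nm,dz,rad in (("collar",-53,None),("top",40,None)):
        t=w[n&(abs(w[:,2]-p[2]-dz)<6)]
        if len(t)>20: print(nm,len(t),np.round(cv2.minEnclosingCircle(t[:,:2].astype(np.float32))[0],1),round(cv2.minEnclosingCircle(t[:,:2].astype(np.float32))[1],1),"circ",circ(t[:,:2]).round(1),"z",np.median(t[:,2]).round(1))
E
python3 - <<'E'
from h import *;import pickle
s,im,d,c=pickle.load(open("w2.pkl","rb"));W=wcloud(s,d,c);collar(W,im,s["tool_pos"])
from bench import r
for n in("top","scene"):
    im,d=r.grab_frame(n);c=r.get_calibration(n);W=cloud(d,c);print(n);collar(W,im,s["tool_pos"])
    h=cv2.cvtColor(im,cv2.COLOR_RGB2HSV)
    w=W.reshape(-1,3);n_=np.hypot(*(w[:,:2]-[585,113.5]).T)<25
    t=w[n_&(w[:,2]>130)&(w[:,2]<150)];print("spindle",np.round(cv2.minEnclosingCircle(t[:,:2].astype(np.float32))[0],1),len(t))
E
```

```text
collar 4852 [453.7 100.8] 44.6 circ [453.5  99.   37.6] z 175.8
top 3452 [460.5 102.1] 33.3 circ [453.9 102.2  23. ] z 267.5
top
spindle [583.9 114.3] 182
scene
collar 349 [458.4 101.7] 44.9 circ [455.2 103.6  37.1] z 174.6
top 47 [456.2  91.4] 22.2 circ [457.8 101.5  23.5] z 265.8
spindle [588.9 112.3] 131
```

```bash
python3 - <<'E'
from h import *
go((584.4,112.2,228),1.5)
E
```

```text
t 5.925 pos [454.4 101.7 228.7] rpy [-3.1416e+00 -3.0000e-04  1.5018e+00] F [-0.1  0.5 -3.1] w 54.7
shift [0.195 1.29  0.007] turn [-0.     -0.0001  0.0006]
```

Request:
send_rows(
  commands=[
    [0.05, 0.2, 0, 0, 0, 0, 1],
    [0.1, 0.4, 0, 0, 0, 0, 1],
    [0.15, 0.7, 0, 0, 0, 0, 1],
    [0.2, 1.0, 0, 0, 0, 0, 1],
    [0.2, 1.0, 0, 0, 0, 0, 1],
  ],
)

```text
clock: 6.55
tool_pos: [557.1, 114.9, 228.1]
tcp_rot: [3.141, 0.001, 1.502]
ft_force: [-1.0, -0.1, -2.7]
width: 54.9
gripper_force: 20.0
```

Request:
send_rows(
  commands=[
    [0, 0.15, 0, 0, 0, 0, 1],
    [0, 0.29, 0, 0, 0, 0, 1],
    [0, 0.29, 0, 0, 0, 0, 1],
    [0, 0.29, 0, 0, 0, 0, 1],
  ],
)

```text
clock: 7.05
tool_pos: [584.1, 111.3, 228.5]
tcp_rot: [-3.141, 0.0, 1.5]
ft_force: [-0.5, -0.2, -2.8]
width: 54.8
gripper_force: 20.0
```

```bash
python3 - <<'E'
from h import *
from bench import r
P=np.mean([r.read_state()["tool_pos"] for _ in range(3)],0)
s,im,d,c=wrist("w3");W=wcloud(s,d,c);collar(W,im,s["tool_pos"])
ps=[s["tool_pos"]]
for n in("top","scene"):
    im,d=r.grab_frame(n);c=r.get_calibration(n);W=cloud(d,c);print(n);collar(W,im,s["tool_pos"]);ps.append(r.read_state()["tool_pos"])
    w=W.reshape(-1,3);t=w[(np.hypot(*(w[:,:2]-[585,113.5]).T)<35)&(w[:,2]>60)&(w[:,2]<130)]
    print("shaft",len(t),circ(t[:,:2],18).round(1))
    cv2.imwrite(f"pics/{n}3.png",im[:,:,::-1])
    if n=="scene": cv2.imwrite("pics/scene3c.png",cv2.resize(im[140:290,220:380,::-1],None,fx=4,fy=4)[:600,:])
print(np.round(ps,1));go((584.4,112.2,205),1.5)
E
```

```text
collar 4920 [583.6 112.5] 44.7 circ [583.5 110.6  37.5] z 175.5
top 3448 [582.3 111.5] 28.2 circ [583.8 113.5  23. ] z 267.2
top
collar 87 [584.4  78.5] 27.2 circ [581.3 137.7  64.9] z 175.6
  return _methods._mean(a, axis=axis, dtype=dtype,
  ret = um.true_divide(
Traceback (most recent call last):
  File "h.py", line 13, in circ
    return least_squares(f,[*m,rad or 30],loss="soft_l1",f_scale=1).x
           ~~~~~~~~~~~~~^^^^^^^^^^^^^^^^^^^^^^^^^^^^^^^^^^^^^^^^^^^
ValueError: Initial guess is outside of provided bounds
```

```bash
python3 - <<'E'
from h import *
from bench import r
im,d=r.grab_frame("scene");c=r.get_calibration("scene");W=cloud(d,c)
p=r.read_state()["tool_pos"];collar(W,im,p)
w=W.reshape(-1,3);t=w[(np.hypot(*(w[:,:2]-[587,113]).T)<30)&(w[:,2]>50)&(w[:,2]<135)]
print("shaft",len(t),circ(t[:,:2],18).round(1))
cv2.imwrite("pics/scene3c.png",cv2.resize(im[140:290,220:380,::-1],None,fx=3,fy=3))
go((584.4,112.2,205),1.5)
E
```

```text
collar 416 [587.9 111.1] 44.5 circ [585.3 113.3  37.2] z 174.7
top 65 [585.1 104.2] 25.5 circ [587.4 111.8  23.9] z 265.9
shaft 224 [611.1  94.   18. ]
t 7.2 pos [584.  111.4 228.7] rpy [-3.1413e+00 -2.0000e-04  1.5004e+00] F [ 0.   0.3 -3.4] w 54.6
shift [0.008 0.003 0.237] turn [-0.0001 -0.0001  0.0001]
```

View pics/scene3c.png

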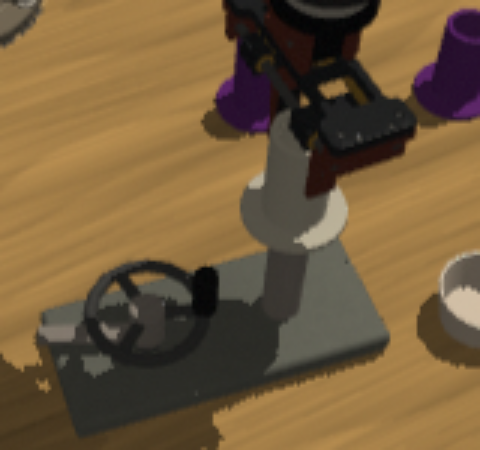

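The scene crop shows the collar above the shaft and the two nearly coaxial, with the shaft foot at (280,305) and the handle at (205,285). I'll lower slowly and watch the force.

Request:
send_rows(
  commands=[
    [0.01, 0, 0.08, 0, 0, 0, 1],
    [0.01, 0, 0.16, 0, 0, 0, 1],
    [0.01, 0, 0.24, 0, 0, 0, 1],
    [0.01, 0, 0.32, 0, 0, 0, 1],
    [0.01, 0, 0.4, 0, 0, 0, 1],
    [0.01, 0, 0.4, 0, 0, 0, 1],
  ],
)

```text
clock: 7.95
tool_pos: [584.0, 112.3, 187.8]
tcp_rot: [-3.14, 0.001, 1.5]
ft_force: [-0.1, -0.5, -2.0]
width: 54.5
gripper_force: 20.0
```

Request:
send_rows(
  commands=[
    [0, 0, 0.1, 0, 0, 0, 1],
    [0, 0, 0.2, 0, 0, 0, 1],
    [0, 0, 0.3, 0, 0, 0, 1],
    [0, 0, 0.4, 0, 0, 0, 1],
    [0, 0, 0.5, 0, 0, 0, 1],
    [0, 0, 0.6, 0, 0, 0, 1],
    [0, 0, 0.7, 0, 0, 0, 1],
    [0, 0, 0.8, 0, 0, 0, 1],
  ],
)

```text
clock: 8.95
tool_pos: [584.5, 112.5, 108.0]
tcp_rot: [-3.142, -0.0, 1.5]
ft_force: [-0.4, 0.3, -3.1]
width: 54.5
gripper_force: 20.0
```

Request:
send_rows(
  commands=[
    [0, 0, 0.04, 0, 0, 0, 1],
    [0, 0, 0.08, 0, 0, 0, 1],
    [0, 0, 0.12, 0, 0, 0, 1],
    [0, 0, 0.14, 0, 0, 0, 1],
  ],
)

```text
clock: 9.45
tool_pos: [584.5, 112.5, 94.5]
tcp_rot: [3.142, -0.0, 1.5]
ft_force: [0.5, -0.1, -2.6]
width: 54.6
gripper_force: 20.0
```

Request:
send_rows(
  commands=[
    [0, 0, 0.015, 0, 0, 0, 1],
    [0, 0, 0.03, 0, 0, 0, 1],
    [0, 0, 0.03, 0, 0, 0, 1],
  ],
)

```text
clock: 9.82
tool_pos: [584.5, 112.4, 91.6]
tcp_rot: [-3.142, -0.0, 1.5]
ft_force: [-0.6, 0.1, -3.0]
width: 54.5
gripper_force: 20.0
```

Request:
send_rows(
  commands=[
    [0, 0, 0.01, 0, 0, 0, 1],
    [0, 0, 0.02, 0, 0, 0, 1],
    [0, 0, 0.02, 0, 0, 0, 1],
  ],
)

```text
clock: 10.2
tool_pos: [584.7, 112.5, 91.0]
tcp_rot: [3.141, -0.001, 1.5]
ft_force: [-4.8, 0.2, 9.0]
width: 54.4
gripper_force: 20.0
```

Contact came at about 12 N, with the TCP 30 mm above the grasp height, so the sleeve is home. I'll release, back off and check.

Request:
send_rows(
  commands=[
    [0, 0, -0.005, 0, 0, 0, 0.2],
    [0, 0, -0.005, 0, 0, 0, -0.5],
    [0, 0, -0.005, 0, 0, 0, -0.8],
    [0, 0, -0.005, 0, 0, 0, -0.8],
    [0, 0, -0.005, 0, 0, 0, -0.8],
    [0, 0, -0.005, 0, 0, 0, -0.8],
  ],
)

```text
clock: 10.95
tool_pos: [584.5, 112.4, 90.1]
tcp_rot: [-3.142, 0.0, 1.5]
ft_force: [0.4, 0.5, -0.3]
width: 78.5
gripper_force: 0.0
```

Request:
send_rows(
  commands=[
    [0, 0, -0.15, 0, 0, 0, -0.8],
    [0, 0, -0.4, 0, 0, 0, -0.8],
    [0, 0, -0.7, 0, 0, 0, -0.8],
    [0, 0, -1, 0, 0, 0, -0.8],
    [0, 0, -1, 0, 0, 0, -0.8],
  ],
)

```text
clock: 11.58
tool_pos: [586.4, 112.6, 193.5]
tcp_rot: [3.136, -0.002, 1.5]
ft_force: [-0.3, -0.2, -0.2]
width: 78.9
gripper_force: 0.0
```

```bash
python3 - <<'E'
from h import *
from bench import r
go((584,113,200),1.5)
s,im,d,c=wrist("w4");W=wcloud(s,d,c)
def rep(W,im,off):
    collar(W,im,np.array([584+off,113,91]))
    w=W.reshape(-1,3);n=np.hypot(*(w[:,:2]-[584+off,113]).T)<25
    t=w[n&(w[:,2]>138)&(w[:,2]<150)]
    if len(t): print("spindle",len(t),cv2.minEnclosingCircle(t[:,:2].astype(np.float32)))
    t=w[(np.hypot(*(w[:,:2]-[584+off,32]).T)<20)&(abs(w[:,2]-131)<3)]
    if len(t): print("handle",len(t),np.median(t,0),cv2.minEnclosingCircle(t[:,:2].astype(np.float32)))
    t=w[(np.hypot(*(w[:,:2]-[563+off,-14]).T)<60)&(abs(w[:,2]-80)<5)]
    if len(t)>30:
        cc=circ(t[:,:2],50);rr=np.hypot(*(t[:,:2]-cc[:2]).T);print("wheel",cc,circ(t[(rr>42)&(rr<58)][:,:2]))
rep(W,im,0)
for n in ("top","scene"):
    im,d=r.grab_frame(n);c=r.get_calibration(n);W=cloud(d,c);print(n);rep(W,im,3 if n=="scene" else 0)
E
```

```text
t 11.575 pos [586.4 112.6 193.5] rpy [ 3.1364e+00 -2.4000e-03  1.5000e+00] F [-0.3 -0.2 -0.2] w 78.9
shift [ 0.002 -0.024 -0.065] turn [ 0.0017 -0.0008 -0.    ]
collar 2478 [586.2 117.8] 51.3 circ [583.9 110.2  38.7] z 38.0
top 2298 [584.1 112.8] 27.0 circ [584.2 112.6  22.5] z 130.0
spindle 1207 ((584.1408081054688, 113.1063232421875), 15.236915588378906)
handle 414 [584.48525231  31.66820518 130.78242286] ((584.4956665039062, 29.96936798095703), 11.084962844848633)
wheel [565.04521792 -14.39805521  50.        ] [563.85197653 -13.5420268   50.19159025]
top
collar 170 [586.9  81.1] 41.3 circ [581.5 222.  145.5] z 36.7
handle 54 [585.32980908  30.68615578 130.73779455] ((584.153076171875, 31.98027801513672), 10.833414077758789)
wheel [562.93243038 -13.1124725   50.        ] [562.55644866 -13.62342082  49.35419086]
scene
collar 374 [589.6 115.7] 51.0 circ [585.9 114.8  37.8] z 37.0
top 142 [587.9 113.8] 27.3 circ [586.5 112.9  22.8] z 129.0
spindle 70 ((587.4977416992188, 112.3536148071289), 14.173036575317383)
handle 37 [587.8260094   30.55890012 130.35913961] ((588.1600341796875, 29.88873291015625), 10.137981414794922)
wheel [568.48078249 -15.80253646  50.        ] [568.62578953 -16.22967771  49.2923679 ]
```

View pics/w4.png

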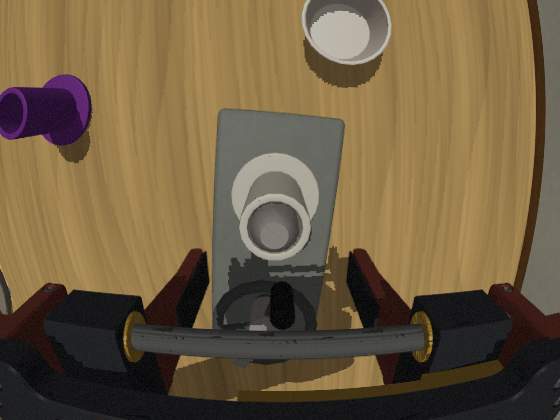

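The wrist view shows the sleeve seated: its top ring, at 130 mm high, is at (275,228) with the spindle inside it, and the handle is at (282,305). Next I'll plan the handwheel move.

```bash
cat > arc.py <<'E'
from h import *
C=np.array([563.9,-14.6]);RH=50.2
def arc(ph0,off,dphi,n):
    T0=Ro.from_euler("xyz",[np.pi,0,np.radians(ph0+off)]);p0=np.array([*C,0])+RH*np.array([np.cos(np.radians(ph0)),np.sin(np.radians(ph0)),0])
    for i in range(1,n+1):
        a=np.radians(ph0-dphi*i);p=np.array([*C,0])+RH*np.array([np.cos(a),np.sin(a),0])
        print((T0.inv().apply(p-p0)/100).round(3)[:2],round(dphi*i/180,4))
E
python3 - <<'E'
from arc import *
from bench import r
print(r.read_state()["qpos"].round(3))
go((584.5,31,190),np.radians(226))
arc(65.8,165,5,8)
E
```

```text
[-0.648  0.404  0.46   1.811 -0.213  0.976 -0.17 ]
t 11.725 pos [584.  112.4 189.8] rpy [-3.1408e+00  1.0000e-04  1.5004e+00] F [-0.7 -0.2  1.2] w 78.8
shift [-0.812  0.062 -0.002] turn [-2.00e-04 -3.00e-04 -7.78e-01]
[-0.009 -0.043] 0.0278
[-0.015 -0.086] 0.0556
[-0.017 -0.13 ] 0.0833
[-0.015 -0.174] 0.1111
[-0.009 -0.217] 0.1389
[ 0.   -0.26] 0.1667
[ 0.013 -0.302] 0.1944
[ 0.03  -0.342] 0.2222
```

Request:
send_rows(
  commands=[
    [-0.1, 0.01, 0, 0, 0, -0.05, 0],
    [-0.2, 0.02, 0, 0, 0, -0.1, 0],
    [-0.3, 0.03, 0, 0, 0, -0.15, 0],
    [-0.4, 0.04, 0, 0, 0, -0.2, 0],
    [-0.5, 0.05, 0, 0, 0, -0.25, 0],
    [-0.6, 0.06, 0, 0, 0, -0.3, 0],
    [-0.7, 0.06, 0, 0, 0, -0.35, 0],
    [-0.812, 0.06, 0, 0, 0, -0.4, 0],
  ],
)

```text
clock: 12.72
tool_pos: [583.9, 30.7, 188.8]
tcp_rot: [-3.14, -0.002, 2.762]
ft_force: [-0.4, 0.4, -0.7]
width: 44.0
gripper_force: 0.0
```

Request:
send_rows(
  commands=[
    [0, 0, 0, 0, 0, -0.05, 0],
    [0, 0, 0, 0, 0, -0.1, 0],
    [0, 0, 0, 0, 0, -0.15, 0],
    [0, 0, 0, 0, 0, -0.2, 0],
    [0, 0, 0, 0, 0, -0.25, 0],
    [0, 0, 0, 0, 0, -0.3, 0],
    [0, 0, 0, 0, 0, -0.35, 0],
    [0, 0, 0, 0, 0, -0.4, 0],
  ],
)

```text
clock: 13.72
tool_pos: [583.9, 30.9, 188.8]
tcp_rot: [3.14, -0.002, -2.264]
ft_force: [-0.6, -0.3, -0.2]
width: 44.0
gripper_force: 0.0
```

```bash
python3 - <<'E'
from h import *
from bench import r
print(r.read_state()["qpos"].round(3))
go((584.5,31,95),np.radians(230.8))
E
```

```text
[-0.122  0.366 -0.047  1.808  0.02   0.971  2.27 ]
t 13.725 pos [583.9  30.9 188.8] rpy [ 3.1398e+00 -1.8000e-03 -2.2644e+00] F [-0.6 -0.3 -0.2] w 44.0
shift [-0.006 -0.006  0.938] turn [ 0.0006 -0.0006 -0.003 ]
```

Request:
send_rows(
  commands=[
    [0, 0, 0.15, 0, 0, 0, 0],
    [0, 0, 0.3, 0, 0, 0, 0],
    [0, 0, 0.45, 0, 0, 0, 0],
    [0, 0, 0.6, 0, 0, 0, 0],
    [0, 0, 0.7, 0, 0, 0, 0],
    [0, 0, 0.8, 0, 0, 0, 0],
    [0, 0, 0.9, 0, 0, 0, 0],
    [0, 0, 0.94, 0, 0, 0, 0],
  ],
)

```text
clock: 14.72
tool_pos: [584.5, 31.0, 95.5]
tcp_rot: [3.141, -0.0, -2.27]
ft_force: [0.4, -0.6, -0.5]
width: 44.1
gripper_force: 0.0
```

Request:
send_rows(
  commands=[
    [0, 0, 0, 0, 0, 0, 0.2],
    [0, 0, 0, 0, 0, 0, 0.3],
    [0, 0, 0, 0, 0, 0, 0.4],
    [0, 0, 0, 0, 0, 0, 0.6],
    [0, 0, 0, 0, 0, 0, 0.6],
    [0, 0, 0, 0, 0, 0, 0.6],
  ],
  grip_force=8,
)

```text
clock: 15.48
tool_pos: [585.1, 30.9, 96.5]
tcp_rot: [-3.141, 0.0, -2.27]
ft_force: [-0.2, -0.0, 2.5]
width: 21.7
gripper_force: 8.0
```

Request:
send_rows(
  commands=[
    [-0.009, -0.043, 0, 0, 0, 0.028, 0.6],
    [-0.015, -0.086, 0, 0, 0, 0.056, 0.6],
    [-0.017, -0.13, 0, 0, 0, 0.083, 0.6],
    [-0.015, -0.174, 0, 0, 0, 0.111, 0.6],
    [-0.009, -0.217, 0, 0, 0, 0.139, 0.6],
    [0, -0.26, 0, 0, 0, 0.167, 0.6],
    [0.013, -0.302, 0, 0, 0, 0.194, 0.6],
    [0.03, -0.342, 0, 0, 0, 0.222, 0.6],
  ],
)

```text
clock: 16.48
tool_pos: [609.6, 6.9, 96.5]
tcp_rot: [3.141, 0.001, -2.969]
ft_force: [0.4, -0.0, 1.8]
width: 21.6
gripper_force: 8.0
```

```bash
cat > chk.py <<'E'
from arc import *
from bench import r
s=r.read_state();v=s["tool_pos"][:2]-C
print(s["clock"],"phi",np.degrees(np.arctan2(v[1],v[0])).round(1),"r",np.hypot(*v).round(1),"yaw",np.degrees(s["tcp_rot"][2]).round(1),"F",s["ft_force"].round(1),s["tool_pos"].round(1),s["width"])
E
python3 chk.py
```

```text
16.475 phi 25.2 r 50.5 yaw -170.1 F [ 0.4 -0.   1.8] [609.6   6.9  96.5] 21.64932979065689
```

Request:
send_rows(
  commands=[
    [-0.009, -0.043, 0, 0, 0, 0.028, 0.6],
    [-0.015, -0.086, 0, 0, 0, 0.056, 0.6],
    [-0.017, -0.13, 0, 0, 0, 0.083, 0.6],
    [-0.015, -0.174, 0, 0, 0, 0.111, 0.6],
    [-0.009, -0.217, 0, 0, 0, 0.139, 0.6],
    [0, -0.26, 0, 0, 0, 0.167, 0.6],
    [0.013, -0.302, 0, 0, 0, 0.194, 0.6],
    [0.03, -0.342, 0, 0, 0, 0.222, 0.6],
  ],
)

```text
clock: 17.48
tool_pos: [613.3, -27.1, 96.5]
tcp_rot: [3.14, 0.002, 2.617]
ft_force: [2.6, -0.4, -0.4]
width: 21.8
gripper_force: 8.0
```

```bash
python3 chk.py
```

```text
17.475 phi -14.2 r 50.9 yaw 149.9 F [ 2.6 -0.4 -0.4] [613.3 -27.1  96.5] 21.77218054150557
```

Request:
send_rows(
  commands=[
    [-0.009, -0.043, 0, 0, 0, 0.028, 0.6],
    [-0.015, -0.086, 0, 0, 0, 0.056, 0.6],
    [-0.017, -0.13, 0, 0, 0, 0.083, 0.6],
    [-0.015, -0.174, 0, 0, 0, 0.111, 0.6],
    [-0.009, -0.217, 0, 0, 0, 0.139, 0.6],
    [0, -0.26, 0, 0, 0, 0.167, 0.6],
    [0.013, -0.302, 0, 0, 0, 0.194, 0.6],
    [0.03, -0.342, 0, 0, 0, 0.222, 0.6],
  ],
)

```text
clock: 18.48
tool_pos: [594.2, -56.4, 96.5]
tcp_rot: [3.138, 0.003, 1.918]
ft_force: [6.3, -2.9, -3.3]
width: 21.9
gripper_force: 8.0
```

```bash
python3 chk.py
```

```text
18.475 phi -54.0 r 51.6 yaw 109.9 F [ 6.3 -2.9 -3.3] [594.2 -56.4  96.5] 21.872943763780672
```

Request:
send_rows(
  commands=[
    [-0.004, -0.043, 0, 0, 0, 0.028, 0.6],
    [-0.007, -0.086, 0, 0, 0, 0.056, 0.6],
    [-0.005, -0.13, 0, 0, 0, 0.083, 0.6],
    [-0.002, -0.174, 0, 0, 0, 0.111, 0.6],
    [0.006, -0.217, 0, 0, 0, 0.139, 0.6],
    [0.016, -0.26, 0, 0, 0, 0.167, 0.6],
    [0.03, -0.302, 0, 0, 0, 0.194, 0.6],
    [0.047, -0.342, 0, 0, 0, 0.222, 0.6],
  ],
)

```text
clock: 19.48
tool_pos: [559.8, -66.3, 96.5]
tcp_rot: [3.137, 0.003, 1.218]
ft_force: [4.2, -8.5, -3.9]
width: 21.8
gripper_force: 8.0
```

Request:
send_rows(
  commands=[
    [-0.004, -0.022, 0, 0, 0, 0.014, 0.6],
    [-0.009, -0.043, 0, 0, 0, 0.028, 0.6],
    [-0.009, -0.043, 0, 0, 0, 0.028, 0.6],
  ],
)

```text
clock: 19.85
tool_pos: [555.0, -65.5, 96.5]
tcp_rot: [3.137, 0.003, 1.133]
ft_force: [2.7, -8.3, -1.4]
width: 22.1
gripper_force: 8.0
```

```bash
cat > ang.py <<'E'
from arc import *
from bench import r
for n in ("top","scene"):
    im,d=r.grab_frame(n);c=r.get_calibration(n);W=cloud(d,c);w=W.reshape(-1,3)
    A=np.array([563.1,-13.8] if n=="top" else [568,-15.1]);S=np.array([583.9,114] if n=="top" else [588,112.8])
    u=(S-A)/np.linalg.norm(S-A);q=w[:,:2]-A;al=q@u;pe=q@np.array([-u[1],u[0]])
    k=(al>64)&(al<100)&(abs(pe)<30)&(abs(w[:,2]-48.5)<4)
    print(n,"tongue",k.sum(),"along",al[k].max() if k.any() else 0,"offset deg",np.degrees(np.median(pe[k]/al[k])) if k.any() else 0)
    k=(al<-30)&(al>-70)&(abs(pe)<30)&(abs(w[:,2]-131)<4)
    if k.any():m=np.median(q[k],0);print("handle",k.sum(),al[k].mean(),pe[k].mean(),np.degrees(pe[k].mean()/al[k].mean()))
    cv2.imwrite(f"pics/{n}_a{r.read_state()['clock']:.2f}.png",im[:,:,::-1])
E
python3 chk.py; python3 ang.py
```

```text
19.85 phi -99.9 r 51.7 yaw 64.9 F [ 2.7 -8.3 -1.4] [555.  -65.5  96.5] 22.086818035338858
top tongue 93 along 97.9321762807793 offset deg -0.5264531126838208
scene tongue 68 along 97.09068449579087 offset deg 0.13506359702524862
```

The tongue points within 1° of the spindle in both views. I'll release and retreat upward.

Request:
send_rows(
  commands=[
    [0, 0, 0, 0, 0, 0, 0.3],
    [0, 0, 0, 0, 0, 0, 0],
    [0, 0, 0, 0, 0, 0, 0],
    [0, 0, 0, 0, 0, 0, 0],
  ],
)

```text
clock: 20.45
tool_pos: [554.2, -62.0, 96.1]
tcp_rot: [-3.141, -0.0, 1.136]
ft_force: [-0.3, 0.4, -0.1]
width: 43.7
gripper_force: 0.0
```

Request:
send_rows(
  commands=[
    [0, 0, -0.15, 0, 0, 0, 0],
    [0, 0, -0.4, 0, 0, 0, 0],
    [0, 0, -0.7, 0, 0, 0, 0],
    [0, 0, -1, 0, 0, 0, 0],
    [0, 0, -1, 0, 0, 0, 0],
  ],
)

```text
clock: 21.08
tool_pos: [555.9, -62.7, 199.0]
tcp_rot: [3.137, -0.003, 1.136]
ft_force: [0.0, -0.6, -0.9]
width: 44.1
gripper_force: 0.0
```

```bash
python3 chk.py; python3 ang.py; python3 - <<'E'
from h import *
from bench import r
im,d=r.grab_frame("scene");c=r.get_calibration("scene");collar(cloud(d,c),im,np.array([587,113,91]))
cv2.imwrite("pics/end.png",cv2.resize(im[140:290,220:420,::-1],None,fx=3,fy=3))
E
```

```text
21.075 phi -99.5 r 48.8 yaw 65.1 F [ 0.  -0.6 -0.9] [555.9 -62.7 199. ] 44.10015354348372
top tongue 97 along 97.25891179277102 offset deg 0.14093308419075404
scene tongue 72 along 97.80703865262437 offset deg -0.10443105875047408
handle 46 -50.22808166900707 1.2978290901517329 -1.4804493208603147
collar 340 [587.6 113.3] 54.0 circ [585.8 114.9  37.9] z 37.0
top 146 [587.7 113.4] 27.4 circ [586.7 113.1  23. ] z 128.7
```

View pics/end.png

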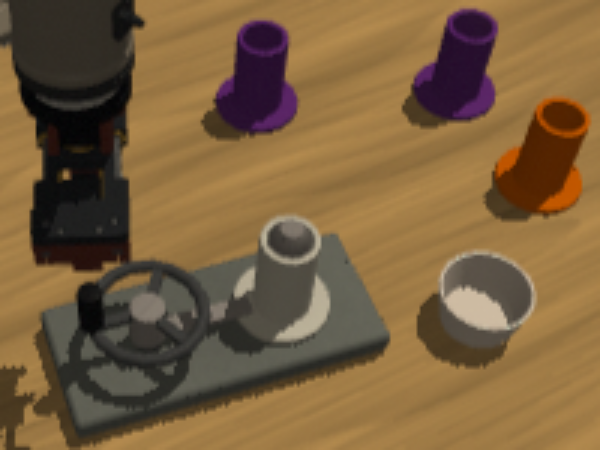

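The final view shows the sleeve seated at (285,275), the tongue over its collar at (235,310), the handle on the far side at (90,305), and the gripper clear of everything.

```bash
python3 -c "
from bench import r
print(r.sign_off())"
```

```text
the job is handed in; nothing more can be done
None
```

The job is handed in (no verdict was returned): by my measurements the sleeve is fully home on the spindle, the tongue lies over its collar within about 1° of pointing straight at the spindle, and the arm is clear of everything.

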